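Take the battery cassette out of the portable fish finder

TASK

The fish finder's battery needs charging: swing the battery door on top of the unit open (it has an orange pull tab) until it stands past upright, then pinch the two orange side catches of the battery cassette together and draw the cassette up out of its bay. Finish while still holding it by the squeezed catches, upright, still and with its underside a few centimetres clear above the unit, and leave the reel, the line spool and the lure box where they are.

Things in the scene. Friction and masses are not known exactly. Their poses are not given: they have to be found in the camera images.
- finder: Portable fish finder, dark grey housing fixed on bench, 176 (x) x 360 (y) x 100 (z) mm. Origin: centre of underside, at bench height; x to its rear (away from the robot at yaw 0), y to its left, z up. Flat top deck at z = 100 mm. On the left half (y = 35 to 165 mm) a tilted display head, top 220 mm above the bench, screen to the front; battery bay in the right half; carry handle on the left end
- bay (a point): Centre of the battery bay at deck height, at the unit's x = -30, y = -100, z = 100 mm; axes as the unit. An open well, 96 (x) x 136 (y) mm, covered by the battery door. 52 mm below the deck a ledge fills the well around the cassette. Above the ledge there is free room for a finger on both sides, between the catch face (33 mm off the centre in y) and the wall (68 mm)
- battery_door (a joint): Angle of the battery door, rad: 0 shut, flat on the deck; 1.57 upright; stop at 2.1, leaning back over the unit's rear. Stiff hinge: it stays at any angle it is left at; about 2 N at the tab moves it. Starts shut or up to 0.35 ajar
- door_hinge (a point): Middle of the door's hinge axis, at the unit's x = 34, y = -100, z = 106 mm; the frame turns with the door (x, z), y along the axis = unit's y. The door opens up and to the rear. Panel: 8 mm thick, 146 mm wide along the hinge, from the axis to 116 mm out
- door_tab (a point): Grip point of the door's orange pull tab, 150 mm from the hinge axis. The tab is a flat tongue 40 mm wide (along the hinge), 8 mm thick, 116 to 164 mm from the axis; door shut, it overhangs the unit's front by 42 mm, 106 mm above the bench, free air beneath. Pinched across its 40 mm width it can turn between the pads while the hand stays pointing down. x points to the hinge, y along it
- cassette: Battery cassette, light grey, 0.36 to 0.56 kg, 76 (x) x 52 (y) x 76 (z) mm. Origin: centre of underside; z up, axes as the unit's. Seated: underside at the unit's z = 20 mm, top 4 mm below the deck, centred in the bay, 1.5 mm play all round. The catches' hooks lock under the ledge: it lifts only with both catches in by 4 to 5 mm or more. Underside passes the deck after 80 mm of lift
- catch_left (a joint): inward travel of the cassette's left (+y) catch, m: 0 = out (locked), 0.007 = fully in (free). A spring pushes it out, 3 N at rest and 6 N fully in
- catch_right (a joint): inward travel of the cassette's right (-y) catch, m: 0 = out (locked), 0.007 = fully in (free). Same spring
- catch_left_face (a point): Centre of the outer face of the left orange catch button: 60 mm above the cassette's underside, 33 mm to its left (+y) when out; moves in with the catch. Face upright, 26 (x) x 24 (z) mm. 66 mm over both buttons when out, 52 mm when both are fully in
- catch_right_face (a point): Centre of the outer face of the right orange catch button: as the left one, on the cassette's right (-y)
- reel: bystander: black casting reel standing on its foot, about 76 x 98 x 47 mm; origin at the underside of its foot
- line_spool: bystander: upright spool of fishing line, 66 mm across, 62 mm high; origin at the centre of its underside
- lure_box: bystander: flat clear box of lures, 115 x 175 x 30 mm; origin at the centre of its underside

How it is judged:
By the outcome, as a careful person would: the job done as asked, in the order asked, and still so for the second after the job is handed in, while the arm keeps its last pose, push and grip.
It also fails if it takes over 51 s, if anything falls off the work surface, if the arm or the gripper's body presses on something with over 40 N, if the wrist force passes 120 N, or if a joint passes its speed limit or range.

ROBOT

A 6-joint arm with a two-finger parallel gripper is mounted at the origin on the work surface. World frame = base frame: x ahead of the robot, y to its left, z up, the work surface at z = 0. Lengths are in m, angles in rad, forces in N, time in s.
With the tool pointing down it reaches from about 0.3 to 1 m from the base axis. Payload 5.1 kg.
Tool frame: the origin (TCP) lies between the finger pads; the fingertips stand 8 mm ahead of it and the grasp point (between the pads) lies 11 mm behind it (env.tips_ahead is the distance from the TCP to the fingertips, in m); z points along the fingers, y is the line along which they close (so a half turn about z gives the same grasp; the last joint's range is limited). The gripper opens to 95 mm and grips with 3 to 60 N. Pads are 20 mm wide; open, the fingers measure 119 mm over their backs; the gripper's body (75 mm by 180 mm) begins 59 mm behind the grasp point.
Start: joints at [-1.405, 0.124, 1.65, -0, 1.367, -0.083], TCP at [0.16, -0.63, 0.195] pointing down, gripper open.
Joint ranges: [-2.61, 2.61], [-1.02, 2.33], [0.03, 2.71], [-1.35, 4.49], [0.32, 2.68], [-2.91, 2.91]. Speed limits (rad/s): [2.57, 2.57, 3.14, 3.14, 3.14, 3.14].

INTERFACE

Orientations are given as [roll, pitch, yaw] about the fixed x, y, z axes, in that order (R = Rz(yaw) Ry(pitch) Rx(roll)).
In Python, from plant import env gives the robot as it stands.
- The arm moves only by the tool step_arm, never from a script. Its arguments are lists of equal length, an entry for each row: "travel": the shift along the tool's x, y, z scaled (see below), a list of three; "rotation": the turn, a rotation vector about the tool's x, y, z scaled (see below), a list of three; "hand": the opening, from 0 (shut) to 1 (fully open). In form: {"travel": [[dx, dy, dz], ...], "rotation": [[wx, wy, wz], ...], "hand": [hand, ...]}. A call has 1 to 12 rows; each row is the pose to reach, as a shift and turn from the pose commanded when the call began, along the tool's axes at that moment, turning the shorter way round; what a row does not reach only later rows make up. The controller multiplies each number of a shift by 80 cm and each number of a turn by 2 pi rad. A row lasts 1/12 s, in which the tool goes at most 41.7 mm and 7.16 degrees, less where a joint would pass 70% of its speed; a pose out of reach is approached as far as the arm can. A call with a number of a shift or a turn outside -1 to 1 is refused whole. A call with a gripper value outside its range is refused whole. The fingers move at their own pace and stop on an object; "grip_force" is the grip in N (left out, the last holds). Time passes only in rows, so rows that repeat a pose let the fingers close. It gives the time, the measured TCP pose, the force, the opening and the grip force at its end, in the units of the state.
- env.observe(): the state, without advancing time (a new reading comes with each control period).
- env.snapshot(name): name is "scene" or "top" or "wrist"; returns a dict with "img" (420x560x3 uint8, blue, green, red), "fov_y" (degrees; the focal length in pixels is half the picture's height over the tangent of half this angle, whatever the lens; pixels are square), "cx", "cy" (the principal point, pixels), "dist" ([k1, k2, p1, p2, k3] as OpenCV has them; the pictures are not rectified), "position" and "orientation" of the camera in the world. Camera axes: x right, y down, z forward; pixel columns grow to the right and rows downward; lengths in m; the calibration is good to about 2 mm. A picture is of the moment at which its call begins. There is no depth.
- env.job_done(): hands the job in; it is judged then, once.
The state is a dict: "clock": time; "joint_positions": joint angles; "qd": joint speeds; "joint_torque": joint torques, N m; "tcp_pos": TCP position; "eef_rot": TCP orientation; "ft_force": force on the tool from outside, world axes, zero at the start; "torque": the same for the moment, N m; "grip_width": finger opening in m; "grip_force": force on a finger pad.
Only numpy, scipy, OpenCV 4.12 (cv2) and the standard library are available. Lean on these libraries where they do the work, as an engineer would, in place of code of your own. Each camera call takes 0.05 s, during which the arm holds its last target. There are 200 camera calls.

## Working session

There is one attempt and no reset: what is moved stays moved. The work goes in short steps, Python scripts to look and compute and a tool call to move; the robot and the scene stay as the last step left them, time stands still between calls to the robot, and variables do not carry over. Pictures are saved under pics/ and viewed, at most 10 in all, crops included, and the job is handed in when it is done.

Besides the shell and the picture viewer there is one more tool, called after ">>>" as a command line: name --argument value ..., lists and objects as JSON in quotes. step_arm: Moves the arm, as the interface text tells. Shifts and turns lie within -1 to 1; 1 stands for 80 cm of shift or 2 pi rad of turn. Its arguments: {"type":"object","properties":{"travel":{"type":"array","items":{"type":"array","items":{"type":"number"}}},"rotation":{"type":"array","items":{"type":"array","items":{"type":"number"}}},"hand":{"type":"array","items":{"type":"number"}},"grip_force":{"type":"number"}},"required":["travel","rotation","hand"]}

```bash
ls; mkdir -p pics; python3 - <<'E'
from plant import env
import cv2,pickle
o=env.observe();print(o)
d={}
for n in("scene","top"):
    s=env.snapshot(n);d[n]=s;cv2.imwrite(f"pics/{n}0.png",s["img"]);print(n,{k:v for k,v in s.items() if k!="img"})
pickle.dump(d,open("s0.pkl","wb"))
E
```

```text
pics
{'clock': 0.0, 'joint_positions': array([-1.40459850e+00,  1.24489782e-01,  1.65165487e+00, -1.81493946e-05,
        1.36752754e+00, -8.25926135e-02]), 'qd': array([-1.31898619e-03,  6.59593249e-05, -2.17277190e-03,  5.78316452e-04,
        4.55071620e-04,  9.36161081e-04]), 'joint_torque': array([-1.04452691e-03, -4.17607570e+01, -3.59932137e+01,  7.74771511e-02,
        4.92135168e-02, -1.94468093e-04]), 'tcp_pos': array([ 0.15990797, -0.629316  ,  0.19390833]), 'eef_rot': array([-3.13951873e+00, -1.53852084e-04,  2.48793964e-01]), 'ft_force': array([-0.02052666,  0.58189789, -0.03330262]), 'torque': array([-0.04925267, -0.02261933, -0.0069639 ]), 'grip_force': 0.0, 'grip_width': 0.09476472557262984}
scene {'fov_y': 44.93069664339992, 'cx': 286.9464589943923, 'cy': 204.2148822677169, 'dist': array([-0.09300348,  0.        ,  0.        ,  0.        ,  0.        ]), 'position': array([ 1.16944425, -0.53542901,  0.75636252]), 'orientation': array([-2.20456822, -0.01082818,  0.71258269])}
top {'fov_y': 44.95471972463696, 'cx': 286.190416184865, 'cy': 201.66678410376198, 'dist': array([-0.0845437,  0.       ,  0.       ,  0.       ,  0.       ]), 'position': array([0.4764364 , 0.13807614, 1.32232469]), 'orientation': array([-3.05189403,  0.02729158, -1.5549525 ])}
```

View pics/scene0.png

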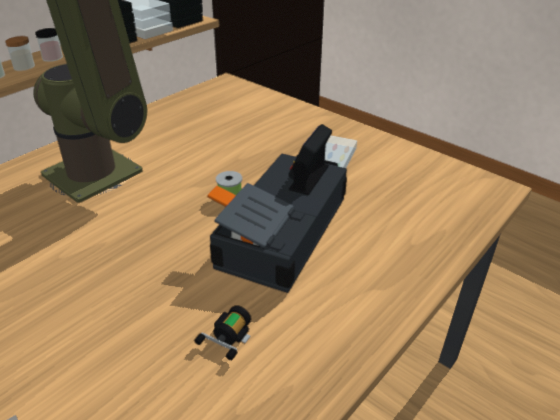

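View pics/top0.png

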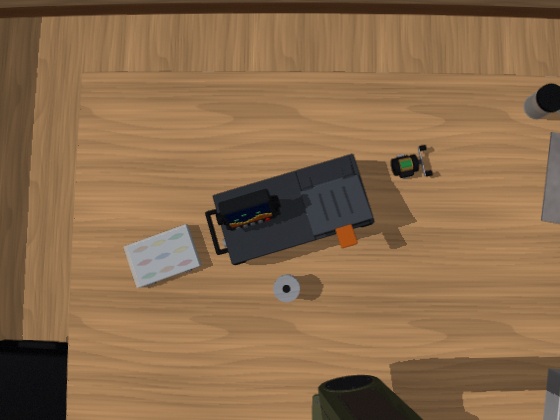

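The scene shows the finder with the door slightly ajar and its tab at about (222,197). The reel is at (232,328) and the spool at (229,182). In the top view the deck corners are near (354,155), (214,195) and (235,264), with the tab at (346,236). Next I'll take zoomed crops for a fit.

```bash
python3 - <<'E'
import cv2,pickle,numpy as np
d=pickle.load(open("s0.pkl","rb"))
a=d["top"]["img"][140:275,200:385];b=d["scene"]["img"][120:290,190:360]
cv2.imwrite("pics/c1.png",cv2.resize(a,None,fx=4,fy=4,interpolation=cv2.INTER_CUBIC))
cv2.imwrite("pics/c2.png",cv2.resize(b,None,fx=3.5,fy=3.5,interpolation=cv2.INTER_CUBIC))
E
```

```text
(no output)
```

View pics/c1.png

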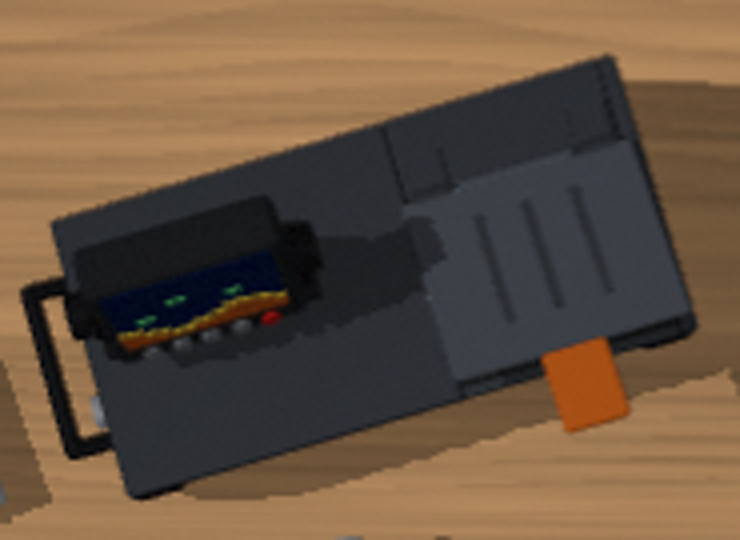

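View pics/c2.png

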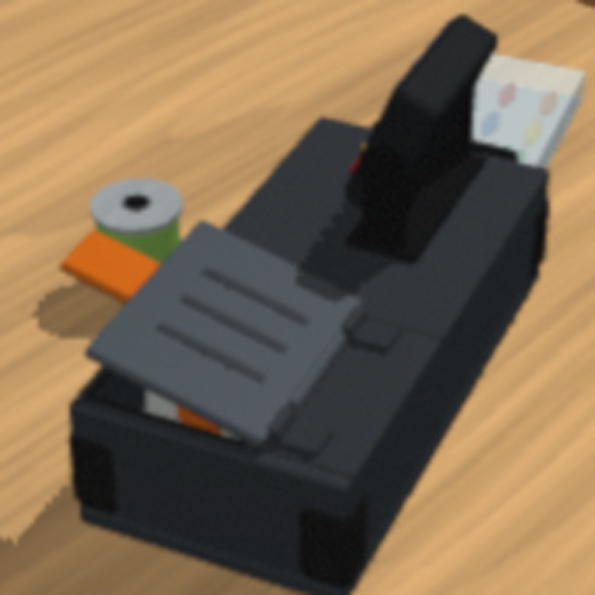

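```bash
cat > h.py <<'E'
import numpy as np,cv2
from scipy.spatial.transform import Rotation as R
def proj(s,P):
    Rc=R.from_euler('xyz',s["orientation"]).as_matrix();f=s["img"].shape[0]/2/np.tan(np.radians(s["fov_y"]/2))
    K=np.array([[f,0,s["cx"]],[0,f,s["cy"]],[0,0,1]]);rv=cv2.Rodrigues(Rc.T)[0]
    return cv2.projectPoints(np.asarray(P,float).reshape(-1,1,3),rv,-Rc.T@s["position"],K,s["dist"])[0].reshape(-1,2)
def world(p,P):
    x,y,yaw=p[:3];c,s=np.cos(yaw),np.sin(yaw);P=np.asarray(P,float).reshape(-1,3)
    return np.c_[x+c*P[:,0]-s*P[:,1],y+s*P[:,0]+c*P[:,1],P[:,2]]
def door(a,r,y,n):  # unit frame
    return [.034-r*np.cos(a)+n*np.sin(a),-.1+y,.106+r*np.sin(a)+n*np.cos(a)]
E
python3 - <<'E'
from h import *
import pickle
from scipy.optimize import least_squares
d=pickle.load(open("s0.pkl","rb"))
D=lambda x,y:('d',x,y)
obs={"top":([(53,222),(612,57),(130,497),(567,432),(629,411),(690,315)],
 [D(.088,.18),D(.088,-.18),D(-.088,.18),('t',.164,.02),('t',.164,-.02),('t',.116,-.073)],4,(200,140)),
"scene":([(350,485),(75,403),(547,172),(323,120),(95,233),(62,263),(203,222),(90,352)],
 [D(.088,-.18),D(-.088,-.18),D(.088,.18),D(-.088,.18),('t',.164,.02),('t',.164,-.02),('t',.116,.073),('t',.116,-.073)],3.5,(190,120))}
def P(p,q): return [q[1],q[2],.1] if q[0]=='d' else door(p[3],q[1],q[2],.004)
def res(p):
    r=[]
    for n,(uv,q,k,o) in obs.items():
        m=np.array(uv)/k+o
        r.append((proj(d[n],world(p,[P(p,z) for z in q]))-m))
    return np.vstack(r).ravel()
s=least_squares(res,[.5,.05,.27,.3],loss='soft_l1')
print(s.x,res(s.x).reshape(-1,2).round(1))
p=s.x
print("tab",world(p,door(p[3],.15,0,0)),"bay",world(p,[-.03,-.1,.1]),"hinge",world(p,[.034,-.1,.106]))
np.save("p.npy",p)
E
```

```text
[0.57211516 0.15898556 0.3094833  0.22939862] [[-2.5 -1.1]
 [-0.9 -2.7]
 [-1.5 -0.2]
 [-1.2 -0.6]
 [-0.1 -0.4]
 [-0.2 -2.2]
 [-0.3  0.8]
 [-2.3  0.2]
 [ 0.9 -1.9]
 [-1.4 -2.1]
 [-1.1 -0.3]
 [-1.2  1. ]
 [-0.9 -0.7]
 [-1.9 -0.1]]
tab [[0.49582567 0.02960353 0.14010879]] bay [[0.57399708 0.05459946 0.1       ]] hinge [[0.63495651 0.07409172 0.106     ]]
```

```bash
cat >> h.py <<'E'
def go(o,target,yaw):
    Rt=R.from_euler('xyz',o["eef_rot"]);Rg=R.from_euler('xyz',[np.pi,0,yaw])
    t=Rt.inv().apply(np.array(target)-o["tcp_pos"])/.8;w=(Rt.inv()*Rg).as_rotvec()/(2*np.pi)
    print("clk",o["clock"],"travel",t.round(4),"rot",w.round(4),"mm",np.linalg.norm(t)*800)
E
python3 - <<'E'
from h import *
from plant import env
go(env.observe(),[.49,.03,.27],.309)
E
```

```text
clk 0.1 travel [ 0.6028 -0.6974 -0.0936] rot [-0.0003 -0.     -0.0096] mm 741.2777188968109
```

>>> step_arm --travel '[[0.603,-0.697,-0.094],[0.603,-0.697,-0.094],[0.603,-0.697,-0.094],[0.603,-0.697,-0.094],[0.603,-0.697,-0.094],[0.603,-0.697,-0.094],[0.603,-0.697,-0.094],[0.603,-0.697,-0.094],[0.603,-0.697,-0.094],[0.603,-0.697,-0.094],[0.603,-0.697,-0.094],[0.603,-0.697,-0.094]]' --rotation '[[0,0,-0.0096],[0,0,-0.0096],[0,0,-0.0096],[0,0,-0.0096],[0,0,-0.0096],[0,0,-0.0096],[0,0,-0.0096],[0,0,-0.0096],[0,0,-0.0096],[0,0,-0.0096],[0,0,-0.0096],[0,0,-0.0096]]' --hand '[1,1,1,1,1,1,1,1,1,1,1,1]'

```text
clock: 1.1
tcp_pos: [0.383, -0.1832, 0.2458]
eef_rot: [3.141, -0.0, 0.309]
ft_force: [1.1, -0.8, 0.2]
grip_width: 0.0953
grip_force: 0.0
```

```bash
python3 - <<'E'
from h import *
from plant import env
o=env.observe();print(o["tcp_pos"],o["eef_rot"]);go(o,[.49,.03,.27],.309)
E
```

```text
[ 0.38297929 -0.18321301  0.24581306] [ 3.14144388e+00 -1.48538558e-04  3.08671655e-01]
clk 1.1 travel [ 0.2084 -0.2133 -0.0302] rot [ 0.     -0.     -0.0001] mm 239.7878801975804
```

>>> step_arm --travel '[[0.2,-0.204,-0.03],[0.2,-0.204,-0.03],[0.2,-0.204,-0.03],[0.2,-0.204,-0.03],[0.2,-0.204,-0.03],[0.2,-0.204,-0.03],[0.2,-0.204,-0.03],[0.2,-0.204,-0.03]]' --rotation '[[0,0,0],[0,0,0],[0,0,0],[0,0,0],[0,0,0],[0,0,0],[0,0,0],[0,0,0]]' --hand '[1,1,1,1,1,1,1,1]'

```text
clock: 1.77
tcp_pos: [0.4855, 0.0198, 0.2694]
eef_rot: [-3.142, 0.001, 0.312]
ft_force: [-0.2, -0.0, -0.2]
grip_width: 0.0953
grip_force: 0.0
```

```bash
python3 - <<'E'
from h import *
from plant import env
import pickle
o=env.observe();print(o["tcp_pos"],o["eef_rot"])
s=env.snapshot("wrist");pickle.dump(s,open("w1.pkl","wb"));cv2.imwrite("pics/w1.png",s["img"])
print(s["position"],s["orientation"])
p=np.load("p.npy");print(proj(s,world(p,[door(p[3],.164,.02,.004),door(p[3],.164,-.02,.004),door(p[3],.116,.073,.004),door(p[3],.116,-.073,.004)])))
E
```

```text
[0.48548871 0.01975873 0.26935805] [-3.14151476e+00  1.34280308e-03  3.11815359e-01]
[0.55478045 0.04181091 0.45961756] [ 2.88246245e+00 -9.51246505e-04 -1.25992995e+00]
[[253.0288327  199.60272026]
 [297.33289205 199.6474944 ]
 [194.70788076 146.63238413]
 [355.91384543 146.72842968]]
```

View pics/w1.png

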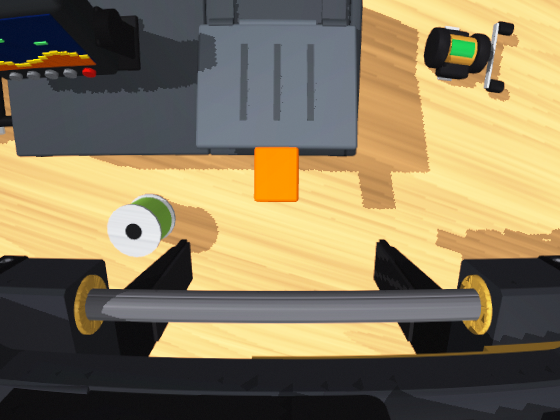

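```bash
python3 - <<'E'
from h import *
from plant import env
p=np.load("p.npy")
go(env.observe(),world(p,door(p[3],.15,0,0))[0]-[0,0,.011],.310)
a0=p[3]
for a in np.linspace(a0,2.0,18): print(round(a,2),np.round([.15*(np.cos(a0)-np.cos(a))/.8,-.15*(np.sin(a)-np.sin(a0))/.8],4))
E
```

```text
clk 1.8167 travel [ 0.017  -0.0087  0.1752] rot [-0.      0.0002 -0.    ] mm 140.9631108405625
0.23 [ 0. -0.]
0.33 [ 0.0054 -0.0188]
0.44 [ 0.0128 -0.0368]
0.54 [ 0.0219 -0.0541]
0.65 [ 0.0329 -0.0702]
0.75 [ 0.0454 -0.0852]
0.85 [ 0.0595 -0.0988]
0.96 [ 0.0748 -0.1108]
1.06 [ 0.0914 -0.1212]
1.17 [ 0.1089 -0.1298]
1.27 [ 0.1272 -0.1365]
1.38 [ 0.1461 -0.1413]
1.48 [ 0.1654 -0.1441]
1.58 [ 0.1849 -0.1448]
1.69 [ 0.2044 -0.1436]
1.79 [ 0.2237 -0.1403]
1.9 [ 0.2425 -0.135 ]
2.0 [ 0.2606 -0.1279]
```

>>> step_arm --travel '[[0.017,-0.0087,0.05],[0.017,-0.0087,0.1],[0.017,-0.0087,0.14],[0.017,-0.0087,0.175],[0.017,-0.0087,0.175],[0.017,-0.0087,0.175],[0.017,-0.0087,0.175],[0.017,-0.0087,0.175],[0.017,-0.0087,0.175],[0.017,-0.0087,0.175],[0.017,-0.0087,0.175],[0.017,-0.0087,0.175]]' --rotation '[[0,0,0],[0,0,0],[0,0,0],[0,0,0],[0,0,0],[0,0,0],[0,0,0],[0,0,0],[0,0,0],[0,0,0],[0,0,0],[0,0,0]]' --hand '[1,1,1,1,1,0.2,0.2,0.2,0.2,0.2,0.2,0.2]' --grip_force 20

```text
clock: 2.82
tcp_pos: [0.4968, 0.0297, 0.1306]
eef_rot: [3.141, -0.001, 0.309]
ft_force: [0.5, 0.7, -0.0]
grip_width: 0.0538
grip_force: 0.0
```

Still closing; hold until gripped.

>>> step_arm --travel '[[0,0,0],[0,0,0],[0,0,0],[0,0,0],[0,0,0]]' --rotation '[[0,0,0],[0,0,0],[0,0,0],[0,0,0],[0,0,0]]' --hand '[0.2,0.2,0.2,0.2,0.2]'

```text
clock: 3.23
tcp_pos: [0.4964, 0.0298, 0.1299]
eef_rot: [-3.141, -0.0, 0.309]
ft_force: [1.1, 0.4, 0.3]
grip_width: 0.0283
grip_force: 0.2
```

```bash
python3 - <<'E'
from h import *
from plant import env
import pickle
s=env.snapshot("wrist");t=env.snapshot("scene");pickle.dump((s,t),open("w2.pkl","wb"))
a=s["img"][100:400,100:460]; b=cv2.resize(t["img"][130:280,170:350],None,fx=2.4,fy=2.4)
b=b[:360]; h=max(a.shape[0],b.shape[0])
pad=lambda i:cv2.copyMakeBorder(i,0,h-i.shape[0],0,0,cv2.BORDER_CONSTANT)
cv2.imwrite("pics/w2.png",np.hstack([pad(a),pad(b)])[:, :800])
E
```

```text
(no output)
```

View pics/w2.png

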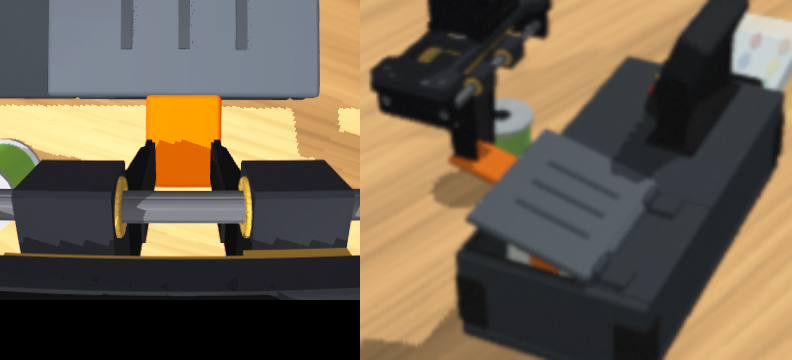

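```bash
cat > fit.py <<'E'
from h import *
import pickle
from scipy.optimize import least_squares
d=pickle.load(open("s0.pkl","rb"));w1=pickle.load(open("w1.pkl","rb"));w2=pickle.load(open("w2.pkl","rb"))[0]
D=lambda x,y:('d',x,y)
T=lambda r,y:('t',r,y)
obs=[(d["top"],[(53,222),(612,57),(130,497),(567,432),(629,411),(690,315)],
 [D(.088,.18),D(.088,-.18),D(-.088,.18),T(.164,.02),T(.164,-.02),T(.116,-.073)],4,(200,140)),
(d["scene"],[(350,485),(75,403),(547,172),(323,120),(95,233),(62,263),(203,222),(90,352)],
 [D(.088,-.18),D(-.088,-.18),D(.088,.18),D(-.088,.18),T(.164,.02),T(.164,-.02),T(.116,.073),T(.116,-.073)],3.5,(190,120)),
(w1,[(255,201),(298,201),(197,147),(356,147)],[T(.164,.02),T(.164,-.02),T(.116,.073),T(.116,-.073)],1,(0,0)),
(w2,[(148,197),(419,195),(247,196),(320,196)],[T(.116,.073),T(.116,-.073),T(.116,.02),T(.116,-.02)],1,(0,0))]
def P(p,q): return [q[1],q[2],.1] if q[0]=='d' else door(p[3],q[1],q[2],.004)
def res(p):
    r=[p[4:]/.002]
    for i,(c,uv,q,k,o) in enumerate(obs):
        off=p[4+3*min(i,2):7+3*min(i,2)]
        r.append((proj({**c,"position":c["position"]+off},world(p,[P(p,z) for z in q]))-(np.array(uv)/k+o)).ravel())
    return np.hstack(r)
s=least_squares(res,np.r_[.57,.16,.3,.2,np.zeros(9)],loss='soft_l1');p=s.x
print(p.round(4),"\n",res(p)[9:].reshape(-1,2).round(1).tolist())
print("tab",world(p,door(p[3],.15,0,0)),"bay",world(p,[-.03,-.1,.1]));np.save("p.npy",p[:4])
for a in (.05,.1,.15,.2,.25,.3):
    q=least_squares(lambda z:res(np.r_[z[:3],a,z[3:]]),np.delete(p,3),loss='soft_l1');print(a,q.cost,q.x[:3])
E
python3 fit.py
```

```text
[ 5.711e-01  1.584e-01  3.106e-01  2.287e-01  1.000e-03  1.300e-03
  1.000e-03 -1.300e-03 -3.000e-03  1.300e-03  1.000e-04  6.000e-04
  7.000e-04] 
 [[-1.6, -0.1], [-0.2, -1.9], [-0.6, 0.7], [-0.3, 0.2], [0.8, 0.4], [0.6, -1.4], [0.7, 0.8], [-1.2, 0.3], [1.4, -1.8], [-0.8, -2.0], [-0.1, -0.2], [-0.2, 1.2], [-0.0, -0.5], [-0.8, 0.0], [-0.8, -0.1], [0.3, -0.1], [-1.0, 1.2], [0.6, 1.1], [0.3, -0.8], [-0.1, 0.5], [-0.9, -0.2], [1.2, -0.4]]
tab [[0.49494103 0.02887793 0.14000049]] bay [[0.57310925 0.05396659 0.1       ]]
0.05 55.00555858122205 [0.57279328 0.1591378  0.31266465]
0.1 41.10949343072592 [0.57244805 0.15901954 0.31212652]
0.15 27.747519333739366 [0.57196703 0.15882587 0.31141373]
0.2 16.76008682435971 [0.5714623  0.15854843 0.31078714]
0.25 15.434198902031802 [0.57073835 0.15815323 0.31033426]
0.3 23.43815231208848 [0.56935167 0.15756609 0.31069605]
```

```bash
python3 - <<'E'
from h import *
from plant import env
import pickle
o=env.observe();print({k:o[k] for k in("tcp_pos","eef_rot","grip_width","grip_force","ft_force")})
w,t=pickle.load(open("w2.pkl","rb"));Rt=R.from_euler('xyz',o["eef_rot"])
for nm,off in(("tcp",[0,0,0]),("grasp",[0,0,-.011]),("tipL",[0,.014,.008]),("tipR",[0,-.014,.008]),("tipR fwd",[.01,-.014,.008]),("R20 top",[0,-.02,-.011])):
    P=o["tcp_pos"]+Rt.apply(off);print(nm,P.round(4),"w2crop",(proj(w,P)[0]-[100,100]).round(),"sc",((proj(t,P)[0]-[170,130])*2.4+[360,0]).round())
p=np.load("p.npy")
for r in(.116,.15,.164):
  for y in(.02,-.02):
    P=world(p,door(p[3],r,y,.004))[0];print(r,y,P.round(4),(proj(w,P)[0]-[100,100]).round(),((proj(t,P)[0]-[170,130])*2.4+[360,0]).round())
E
```

```text
{'tcp_pos': array([0.49647914, 0.0296646 , 0.1299092 ]), 'eef_rot': array([ 3.14154632e+00, -7.46689691e-05,  3.09120375e-01]), 'grip_width': 0.0213604204384529, 'grip_force': 0.2085754542349605, 'ft_force': array([0.30377795, 0.40797491, 1.8933654 ])}
tcp [0.4965 0.0297 0.1299] w2crop [182. 148.] sc [474. 166.]
grasp [0.4965 0.0297 0.1409] w2crop [182. 156.] sc [473. 156.]
tipL [0.5007 0.0163 0.1219] w2crop [206. 144.] sc [467. 182.]
tipR [0.4922 0.043  0.1219] w2crop [159. 144.] sc [482. 165.]
tipR fwd [0.5017 0.046  0.1219] w2crop [158. 127.] sc [492. 168.]
R20 top [0.4904 0.0487 0.1409] w2crop [145. 156.] sc [484. 144.]
0.116 0.02 [0.5212 0.0583 0.1362] [145.  95.] [517. 157.]
0.116 -0.02 [0.5334 0.0202 0.1362] [220.  95.] [495. 182.]
0.15 0.02 [0.4897 0.0482 0.1439] [145. 159.] [483. 142.]
0.15 -0.02 [0.5019 0.0101 0.1439] [220. 159.] [460. 166.]
0.164 0.02 [0.4767 0.044  0.1471] [146. 185.] [469. 135.]
0.164 -0.02 [0.4889 0.0059 0.1471] [220. 185.] [446. 159.]
```

```bash
python3 - <<'E'
from h import *
from plant import env
import pickle
w=pickle.load(open("w2.pkl","rb"))[0]; n=env.snapshot("wrist");pickle.dump(n,open("w3.pkl","wb"))
print(env.tips_ahead,env.observe()["grip_width"])
for s in(w,n):
    h=cv2.cvtColor(s["img"],cv2.COLOR_BGR2HSV);m=(h[...,0]<14)&(h[...,1]>200)&(h[...,2]>60);m[:,:200]=0;m[:,380:]=0
    print([(r,*np.where(m[r])[0][[0,-1]],m[r].sum()) for r in range(194,294,8) if m[r].any()])
cv2.imwrite("pics/w3.png",cv2.resize(n["img"][180:320,200:380],None,fx=4,fy=4,interpolation=cv2.INTER_CUBIC))
E
```

```text
0.008 0.020291447541117398
[(202, np.int64(320), np.int64(320), np.int64(1)), (210, np.int64(320), np.int64(320), np.int64(1)), (218, np.int64(320), np.int64(320), np.int64(1)), (226, np.int64(320), np.int64(320), np.int64(1)), (234, np.int64(320), np.int64(320), np.int64(1)), (242, np.int64(252), np.int64(320), np.int64(9)), (250, np.int64(255), np.int64(310), np.int64(34)), (258, np.int64(255), np.int64(310), np.int64(22)), (266, np.int64(256), np.int64(309), np.int64(24)), (274, np.int64(256), np.int64(308), np.int64(30)), (282, np.int64(255), np.int64(310), np.int64(44))]
[(202, np.int64(319), np.int64(320), np.int64(2)), (210, np.int64(320), np.int64(320), np.int64(1)), (218, np.int64(319), np.int64(320), np.int64(2)), (226, np.int64(319), np.int64(320), np.int64(2)), (234, np.int64(319), np.int64(320), np.int64(2)), (242, np.int64(252), np.int64(319), np.int64(23)), (250, np.int64(262), np.int64(302), np.int64(22)), (258, np.int64(262), np.int64(303), np.int64(29)), (266, np.int64(262), np.int64(303), np.int64(18)), (274, np.int64(262), np.int64(303), np.int64(30)), (282, np.int64(262), np.int64(302), np.int64(40))]
```

View pics/w3.png

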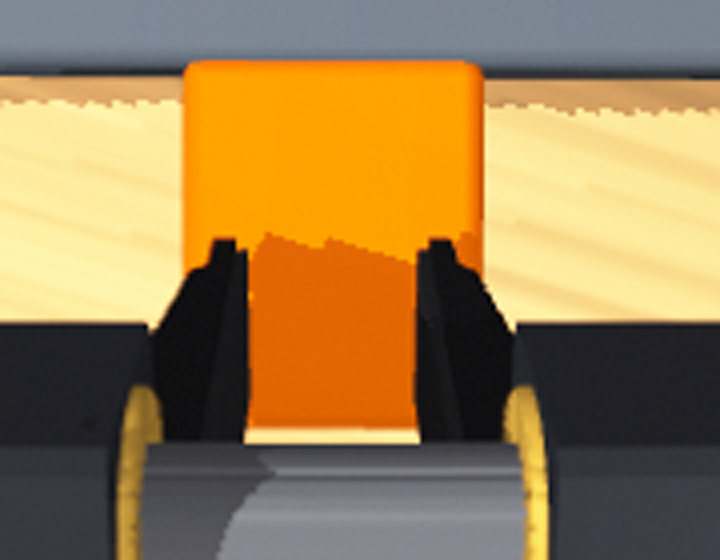

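The close-up shows the fingertips in front of the tab, ending at its surface with the tab uncaught: inner edges at about crop columns 246 and 418. The tips are effectively above the tab, so I'll open, go 20 mm lower and close again.

>>> step_arm --travel '[[0,0,0],[0,0,0],[0,0,0],[0,0,0],[0,0,0],[0,0,0],[0,0,0],[0,0,0.01],[0,0,0.025],[0,0,0.025],[0,0,0.025],[0,0,0.025]]' --rotation '[[0,0,0],[0,0,0],[0,0,0],[0,0,0],[0,0,0],[0,0,0],[0,0,0],[0,0,0],[0,0,0],[0,0,0],[0,0,0],[0,0,0]]' --hand '[0.7,0.7,0.7,0.7,0.7,0.7,0.7,0.7,0.7,0.7,0.3,0.3]'

```text
clock: 4.38
tcp_pos: [0.4961, 0.0297, 0.1093]
eef_rot: [-3.141, 0.001, 0.309]
ft_force: [-0.1, 0.2, 0.6]
grip_width: 0.0582
grip_force: 0.0
```

>>> step_arm --travel '[[0,0,0],[0,0,0],[0,0,0],[0,0,0],[0,0,0]]' --rotation '[[0,0,0],[0,0,0],[0,0,0],[0,0,0],[0,0,0]]' --hand '[0.3,0.3,0.3,0.3,0.3]'

```text
clock: 4.8
tcp_pos: [0.4967, 0.0297, 0.1103]
eef_rot: [3.141, -0.001, 0.309]
ft_force: [0.9, 1.1, 1.3]
grip_width: 0.0397
grip_force: 20.0
```

>>> step_arm --travel '[[0.0054,0,-0.0188],[0.0128,0,-0.0368],[0.0219,0,-0.0541],[0.0329,0,-0.0702],[0.0329,0,-0.0702]]' --rotation '[[0,0,0],[0,0,0],[0,0,0],[0,0,0],[0,0,0]]' --hand '[0.3,0.3,0.3,0.3,0.3]'

```text
clock: 5.22
tcp_pos: [0.5235, 0.038, 0.1684]
eef_rot: [3.141, -0.004, 0.309]
ft_force: [-0.8, 0.9, 0.9]
grip_width: 0.0399
grip_force: 20.0
```

```bash
python3 - <<'E'
from h import *
from plant import env
import pickle
o=env.observe();print({k:o[k] for k in("tcp_pos","eef_rot","grip_width","grip_force","ft_force")})
s=env.snapshot("wrist");t=env.snapshot("scene");pickle.dump((s,t,o),open("w4.pkl","wb"))
a=s["img"]; b=cv2.resize(t["img"][90:290,160:360],None,fx=1.2,fy=1.2)
a=cv2.resize(a,None,fx=.98,fy=.98)
c=np.zeros((a.shape[0],800,3),np.uint8);c[:,:a.shape[1]]=a;c[:240,a.shape[1]:a.shape[1]+240]=b[:,:800-a.shape[1]]
cv2.imwrite("pics/w4.png",c)
E
```

```text
{'tcp_pos': array([0.52346223, 0.03803804, 0.16837969]), 'eef_rot': array([ 3.14094213, -0.00371811,  0.30916838]), 'grip_width': 0.03986214180316801, 'grip_force': 20.005126297473907, 'ft_force': array([-0.79583798,  0.91467874,  0.86400181])}
```

View pics/w4.png

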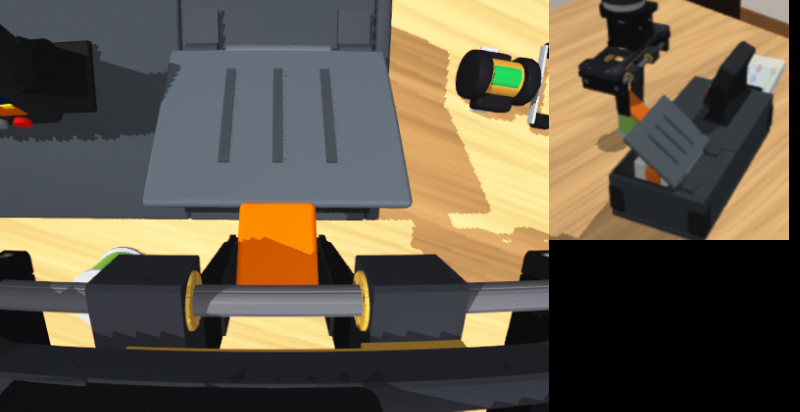

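```bash
python3 - <<'E'
from h import *
import pickle
from scipy.optimize import least_squares
s,t,o=pickle.load(open("w4.pkl","rb"));p=np.load("p.npy")
uv=np.array([(143,205),(411,207),(240,204),(316,204)])/.98
f=lambda a:(proj(s,world(p,[door(a[0],.116,y,.004) for y in(.073,-.073,.02,-.02)]))-uv).ravel()
q=least_squares(f,[.5]);a=q.x[0];print(a,f(q.x).round(1))
T=world(p,door(a,.15,0,0))[0];print("tab",T,"tcp-tab",o["tcp_pos"]-T)
for b in np.linspace(a,2.0,13): print(round(b,2),np.round([.15*(np.cos(a)-np.cos(b))/.8,-.15*(np.sin(b)-np.sin(a))/.8],4))
E
```

```text
0.6419261056191888 [-1.4  0.5 -0.3 -2.2 -1.2  1.3 -2.5  1.1]
tab [0.5196535  0.03680958 0.19581089] tcp-tab [ 0.00380872  0.00122846 -0.0274312 ]
0.64 [ 0. -0.]
0.76 [ 0.0136 -0.0162]
0.87 [ 0.029  -0.0308]
0.98 [ 0.046  -0.0436]
1.09 [ 0.0642 -0.0544]
1.21 [ 0.0836 -0.063 ]
1.32 [ 0.1038 -0.0694]
1.43 [ 0.1246 -0.0735]
1.55 [ 0.1458 -0.0752]
1.66 [ 0.167  -0.0745]
1.77 [ 0.188  -0.0714]
1.89 [ 0.2085 -0.066 ]
2.0 [ 0.2282 -0.0582]
```

```bash
python3 - <<'E'
from h import *
import pickle
for n in("w1","w3"):
    s=pickle.load(open(n+".pkl","rb"));f=210/np.tan(np.radians(s["fov_y"]/2));print(f,s["dist"])
    K=np.array([[f,0,s["cx"]],[0,f,s["cy"]],[0,0,1]])
    uv=np.array([[(190,240),(376,240)],[(259,240),(307,240)]][n=="w3"],float)
    r=cv2.undistortPoints(uv.reshape(-1,1,2),K,s["dist"]).reshape(-1,2)
    for c in(0,.003,.006):
        w={"w1":.0953,"w3":.0203}[n]+c
        z=w/(r[1,0]-r[0,0]);P=R.from_euler('xyz',s["orientation"]).apply(np.c_[r*z,[z,z]].mean(0))+s["position"]
        print(n,c,z.round(4),P.round(4), "tcp z",{"w1":.2694,"w3":.1299}[n])
E
```

```text
355.28564841046614 [-0.09393439  0.          0.          0.          0.        ]
w1 0 0.1807 [0.4969 0.0228 0.2888] tcp z 0.2694
w1 0.003 0.1864 [0.4951 0.0223 0.2834] tcp z 0.2694
w1 0.006 0.1921 [0.4933 0.0217 0.278 ] tcp z 0.2694
355.28564841046614 [-0.09393439  0.          0.          0.          0.        ]
w3 0 0.1501 [0.5178 0.036  0.1783] tcp z 0.1299
w3 0.003 0.1723 [0.5107 0.0337 0.1573] tcp z 0.1299
w3 0.006 0.1945 [0.5036 0.0314 0.1364] tcp z 0.1299
```

The wrist view shows the door following the tab, now at about 0.64 rad, with the tab between the pads at (276,245). Images and contacts suggest the real fingertips sit about 20 mm shorter than reported; I'll check that by touch later. Continuing the arc.

>>> step_arm --travel '[[0.0136,0,-0.0162],[0.029,0,-0.0308],[0.046,0,-0.0436],[0.0642,0,-0.0544],[0.0836,0,-0.063],[0.1038,0,-0.0694],[0.1246,0,-0.0735],[0.1458,0,-0.0752],[0.167,0,-0.0745],[0.188,0,-0.0714],[0.2085,0,-0.066],[0.2085,0,-0.066]]' --rotation '[[0,0,0],[0,0,0],[0,0,0],[0,0,0],[0,0,0],[0,0,0],[0,0,0],[0,0,0],[0,0,0],[0,0,0],[0,0,0],[0,0,0]]' --hand '[0.3,0.3,0.3,0.3,0.3,0.3,0.3,0.3,0.3,0.3,0.3,0.3]'

```text
clock: 6.32
tcp_pos: [0.6823, 0.0881, 0.2182]
eef_rot: [3.14, -0.001, 0.309]
ft_force: [2.0, -1.2, 2.4]
grip_width: 0.0397
grip_force: 20.0
```

>>> step_arm --travel '[[0,0,0],[0,0,0],[0,0,0],[0,0,0],[0,0,0],[0,0,0],[0,0,-0.03],[0,0,-0.06],[0,0,-0.1],[0,0,-0.1],[0,0,-0.1]]' --rotation '[[0,0,0],[0,0,0],[0,0,0],[0,0,0],[0,0,0],[0,0,0],[0,0,0],[0,0,0],[0,0,0],[0,0,0],[0,0,0]]' --hand '[0.9,0.9,0.9,0.9,0.9,0.9,0.9,0.9,0.9,0.9,0.9]'

```text
clock: 7.23
tcp_pos: [0.6815, 0.0885, 0.3025]
eef_rot: [3.14, -0.006, 0.309]
ft_force: [-0.7, 0.1, -0.2]
grip_width: 0.0855
grip_force: 0.0
```

```bash
python3 - <<'E'
from h import *
from plant import env
p=np.load("p.npy");b=world(p,[-.03,-.1,.1])[0];print(b,p)
go(env.observe(),[b[0],b[1],.25],p[2])
E
```

```text
[0.57310925 0.05396659 0.1       ] [0.57111378 0.15835058 0.31057109 0.22865723]
clk 7.2333 travel [-0.1426 -0.0002  0.0648] rot [ 0.0002 -0.0009 -0.0002] mm 125.33569572224457
```

>>> step_arm --travel '[[-0.05,0,0],[-0.1,0,0],[-0.143,0,0.02],[-0.143,0,0.05],[-0.143,0,0.05],[-0.143,0,0.05],[-0.143,0,0.05],[-0.143,0,0.05]]' --rotation '[[0,0,0],[0,0,0],[0,0,0],[0,0,0],[0,0,0],[0,0,0],[0,0,0],[0,0,0]]' --hand '[1,1,1,1,1,1,1,1]'

```text
clock: 7.9
tcp_pos: [0.5726, 0.0538, 0.2599]
eef_rot: [3.141, -0.001, 0.309]
ft_force: [-0.0, 0.3, 0.7]
grip_width: 0.0952
grip_force: 0.0
```

```bash
python3 - <<'E'
from h import *
from plant import env
import pickle
o=env.observe();print(o["tcp_pos"],o["eef_rot"])
s=env.snapshot("wrist");t=env.snapshot("scene");pickle.dump((s,t,o),open("w5.pkl","wb"))
p=np.load("p.npy")
c=np.zeros((420,800,3),np.uint8);c[:,:560]=s["img"];c[:240,560:]=cv2.resize(t["img"][90:290,160:360],None,fx=1.2,fy=1.2)
cv2.imwrite("pics/w5.png",c)
print("well corners",proj(s,world(p,[[x,y,.1] for x,y in((.018,-.032),(.018,-.168),(-.078,-.032),(-.078,-.168))])).round())
print("cassette top corners",proj(s,world(p,[[-.03+x,-.1+y,.096] for x in(.038,-.038) for y in(.026,-.026)])).round())
print("catch tops",proj(s,world(p,[[-.03+x,-.1+y,.092] for x in(.013,-.013) for y in(.033,-.033)])).round())
E
```

```text
[0.57261108 0.05381893 0.25993857] [ 3.14119394e+00 -1.41783332e-03  3.09445570e-01]
well corners [[212. 143.]
 [351. 143.]
 [217. 237.]
 [347. 236.]]
cassette top corners [[256. 153.]
 [308. 153.]
 [257. 226.]
 [307. 226.]]
catch tops [[250. 177.]
 [314. 177.]
 [250. 202.]
 [314. 202.]]
```

View pics/w5.png

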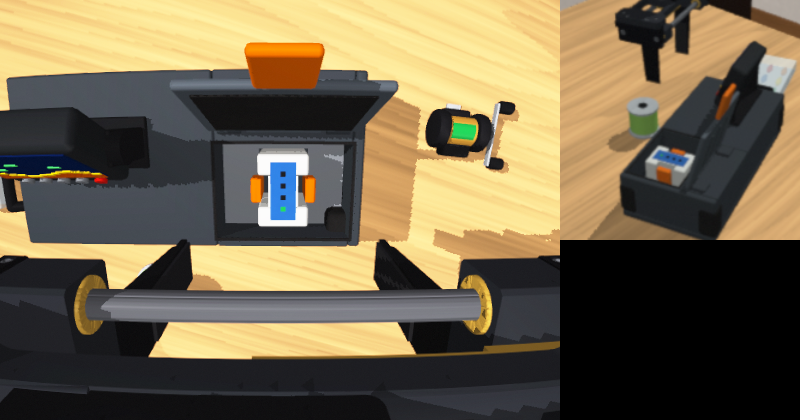

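The door stands past upright, with its tab at (285,65). The cassette is where I predicted, with its catches at (257,190) and (309,190), and the hand is centred over it. I'll narrow the opening a little and go down.

>>> step_arm --travel '[[0.003,0,0.04],[0.003,0,0.08],[0.003,0,0.12],[0.003,0,0.15],[0.003,0,0.175],[0.003,0,0.195],[0.003,0,0.21],[0.003,0,0.222],[0.003,0,0.232],[0.003,0,0.238],[0.003,0,0.238],[0.003,0,0.238]]' --rotation '[[0,0,0],[0,0,0],[0,0,0],[0,0,0],[0,0,0],[0,0,0],[0,0,0],[0,0,0],[0,0,0],[0,0,0],[0,0,0],[0,0,0]]' --hand '[0.85,0.85,0.85,0.85,0.85,0.85,0.85,0.85,0.85,0.85,0.85,0.85]'

```text
clock: 9.0
tcp_pos: [0.5742, 0.0543, 0.069]
eef_rot: [3.141, -0.001, 0.309]
ft_force: [0.5, -0.5, -0.5]
grip_width: 0.0809
grip_force: 0.0
```

>>> step_arm --travel '[[0,0,0.003],[0,0,0.006],[0,0,0.009],[0,0,0.012],[0,0,0.012]]' --rotation '[[0,0,0],[0,0,0],[0,0,0],[0,0,0],[0,0,0]]' --hand '[0.85,0.85,0.85,0.85,0.85]'

```text
clock: 9.42
tcp_pos: [0.5733, 0.0543, 0.0583]
eef_rot: [-3.141, 0.001, 0.309]
ft_force: [-0.8, 0.1, -0.3]
grip_width: 0.0806
grip_force: 0.0
```

>>> step_arm --travel '[[0,0,0.003],[0,0,0.006],[0,0,0.009],[0,0,0.009]]' --rotation '[[0,0,0],[0,0,0],[0,0,0],[0,0,0]]' --hand '[0.85,0.85,0.85,0.85]'

```text
clock: 9.75
tcp_pos: [0.5732, 0.0543, 0.0509]
eef_rot: [-3.141, 0.001, 0.309]
ft_force: [0.0, 0.2, 0.2]
grip_width: 0.081
grip_force: 0.0
```

>>> step_arm --travel '[[0,0,0.003],[0,0,0.006],[0,0,0.009],[0,0,0.009]]' --rotation '[[0,0,0],[0,0,0],[0,0,0],[0,0,0]]' --hand '[0.85,0.85,0.85,0.85]'

```text
clock: 10.08
tcp_pos: [0.5732, 0.0543, 0.0438]
eef_rot: [-3.141, 0.001, 0.309]
ft_force: [1.0, 0.4, 0.3]
grip_width: 0.0809
grip_force: 0.0
```

>>> step_arm --travel '[[0,0,0],[0,0,0],[0,0,0],[0,0,0],[0,0,0],[0,0,0],[0,0,0],[0,0,0]]' --rotation '[[0,0,0],[0,0,0],[0,0,0],[0,0,0],[0,0,0],[0,0,0],[0,0,0],[0,0,0]]' --hand '[0.4,0.4,0.4,0.4,0.4,0.4,0.4,0.4]' --grip_force 30

```text
clock: 10.75
tcp_pos: [0.5741, 0.0542, 0.0453]
eef_rot: [3.141, -0.001, 0.309]
ft_force: [-1.3, 0.0, 6.1]
grip_width: 0.0489
grip_force: 30.0
```

Force is reached at 48.9 mm, with an upward push on the hand. That is less than the 52 mm expected, so only the very tips, which look chamfered, are on the buttons. I'll reopen, go deeper and close again.

>>> step_arm --travel '[[0,0,0],[0,0,0],[0,0,0],[0,0,0],[0,0,0],[0,0,0],[0,0,0.003],[0,0,0.006],[0,0,0.009],[0,0,0.009],[0,0,0.009]]' --rotation '[[0,0,0],[0,0,0],[0,0,0],[0,0,0],[0,0,0],[0,0,0],[0,0,0],[0,0,0],[0,0,0],[0,0,0],[0,0,0]]' --hand '[0.85,0.85,0.85,0.85,0.85,0.85,0.85,0.85,0.85,0.85,0.85]'

```text
clock: 11.67
tcp_pos: [0.5734, 0.0544, 0.0368]
eef_rot: [-3.141, 0.001, 0.309]
ft_force: [1.2, -0.4, 1.1]
grip_width: 0.0806
grip_force: 0.0
```

>>> step_arm --travel '[[0,0,0.003],[0,0,0.005],[0,0,0.005]]' --rotation '[[0,0,0],[0,0,0],[0,0,0]]' --hand '[0.85,0.85,0.85]'

```text
clock: 11.92
tcp_pos: [0.5734, 0.0543, 0.0328]
eef_rot: [-3.141, 0.001, 0.309]
ft_force: [-0.2, -0.1, -0.2]
grip_width: 0.0806
grip_force: 0.0
```

>>> step_arm --travel '[[0,0,0],[0,0,0],[0,0,0],[0,0,0],[0,0,0],[0,0,0],[0,0,0],[0,0,0]]' --rotation '[[0,0,0],[0,0,0],[0,0,0],[0,0,0],[0,0,0],[0,0,0],[0,0,0],[0,0,0]]' --hand '[0.4,0.4,0.4,0.4,0.4,0.4,0.4,0.4]' --grip_force 30

```text
clock: 12.58
tcp_pos: [0.5741, 0.0542, 0.0341]
eef_rot: [3.141, -0.001, 0.309]
ft_force: [-1.5, -0.8, 6.2]
grip_width: 0.0491
grip_force: 30.0
```

>>> step_arm --travel '[[0,0,-0.003],[0,0,-0.006],[0,0,-0.009],[0,0,-0.0125],[0,0,-0.0125],[0,0,-0.0125]]' --rotation '[[0,0,0],[0,0,0],[0,0,0],[0,0,0],[0,0,0],[0,0,0]]' --hand '[0.4,0.4,0.4,0.4,0.4,0.4]'

```text
clock: 13.08
tcp_pos: [0.5735, 0.0544, 0.043]
eef_rot: [-3.141, 0.0, 0.309]
ft_force: [0.9, 0.0, -5.9]
grip_width: 0.0489
grip_force: 30.0
```

```bash
python3 - <<'E'
from h import *
from plant import env
import pickle
o=env.observe();print({k:o[k] for k in("tcp_pos","grip_width","grip_force","ft_force","torque")})
s=env.snapshot("wrist");t=env.snapshot("scene");pickle.dump((s,t,o),open("w6.pkl","wb"))
c=np.zeros((520,800,3),np.uint8);c[:420,:400]=s["img"][:,80:480];c[:400,400:]=cv2.resize(t["img"][130:280,200:350],(400,400))
cv2.imwrite("pics/w6.png",c)
E
```

```text
{'tcp_pos': array([0.57349123, 0.05440272, 0.04299319]), 'grip_width': 0.04887044188549988, 'grip_force': 29.999181032180786, 'ft_force': array([ 0.86996025,  0.0401453 , -5.91924312]), 'torque': array([-0.02730066, -0.00125866, -0.02106055])}
```

View pics/w6.png

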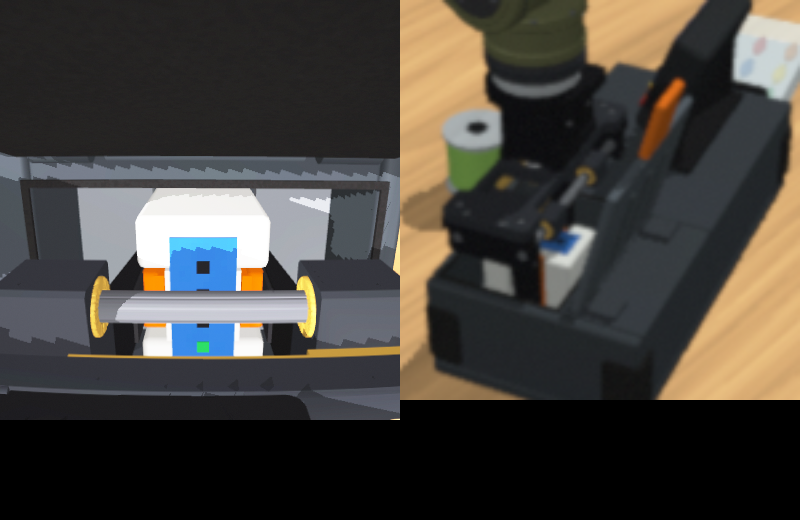

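The last view shows the pads on both orange catches, at about (153,290) and (252,290). The load is a steady 5.9 N, roughly the cassette's weight, so it is free. Lifting it out slowly.

>>> step_arm --travel '[[0,0,-0.006],[0,0,-0.014],[0,0,-0.024],[0,0,-0.036],[0,0,-0.049],[0,0,-0.062],[0,0,-0.076],[0,0,-0.09],[0,0,-0.104],[0,0,-0.118],[0,0,-0.13],[0,0,-0.138]]' --rotation '[[0,0,0],[0,0,0],[0,0,0],[0,0,0],[0,0,0],[0,0,0],[0,0,0],[0,0,0],[0,0,0],[0,0,0],[0,0,0],[0,0,0]]' --hand '[0.4,0.4,0.4,0.4,0.4,0.4,0.4,0.4,0.4,0.4,0.4,0.4]'

```text
clock: 14.18
tcp_pos: [0.5743, 0.0544, 0.1556]
eef_rot: [3.141, -0.002, 0.309]
ft_force: [0.3, 0.8, -5.6]
grip_width: 0.0486
grip_force: 30.0
```

>>> step_arm --travel '[[0,0,-0.004],[0,0,-0.006],[0,0,-0.006],[0,0,-0.006],[0,0,-0.006],[0,0,-0.006],[0,0,-0.006],[0,0,-0.006]]' --rotation '[[0,0,0],[0,0,0],[0,0,0],[0,0,0],[0,0,0],[0,0,0],[0,0,0],[0,0,0]]' --hand '[0.4,0.4,0.4,0.4,0.4,0.4,0.4,0.4]'

```text
clock: 14.85
tcp_pos: [0.5735, 0.0543, 0.1581]
eef_rot: [-3.141, 0.001, 0.309]
ft_force: [-0.2, -0.1, -5.7]
grip_width: 0.0486
grip_force: 30.0
```

```bash
python3 - <<'E'
from h import *
from plant import env
import pickle
o=env.observe();print({k:o[k] for k in("tcp_pos","eef_rot","grip_width","ft_force","torque","qd")})
p=np.load("p.npy")
n=env.snapshot("scene");pickle.dump(n,open("w7.pkl","wb"))
# label/white/orange blob in scene vs prediction for a cassette lifted 120 mm
h=cv2.cvtColor(n["img"],cv2.COLOR_BGR2HSV)
for nm,m in(("blue",(h[...,0]>100)&(h[...,0]<125)&(h[...,1]>120)),("white",(h[...,1]<40)&(h[...,2]>140)),("orange",(h[...,0]<14)&(h[...,1]>200)&(h[...,2]>80))):
    m=m.astype(np.uint8);m[:100]=0;m[300:]=0;m[:,:180]=0;m[:,380:]=0
    k,_,st,_=cv2.connectedComponentsWithStats(m);print(nm,[list(map(int,x)) for x in st[1:] if x[4]>15])
z=o["tcp_pos"][2]-.0341+.02
for nm,P in(("bottom",[(-.03+x,-.1+y,z) for x in(.038,-.038) for y in(-.026,.026)]),("top",[(-.03+x,-.1+y,z+.076) for x in(.038,-.038) for y in(-.026,.026)])):
    print(nm,z,proj(n,world(p,P)).round().tolist())
E
```

```text
{'tcp_pos': array([0.57351859, 0.054332  , 0.15809686]), 'eef_rot': array([-3.14139854e+00,  6.13952514e-04,  3.09142519e-01]), 'grip_width': 0.04861614389260728, 'ft_force': array([-0.17245668, -0.09770257, -5.73355476]), 'torque': array([ 0.02264115, -0.01421579, -0.00536381]), 'qd': array([ 0.00087114, -0.00213496, -0.00425766, -0.00068449,  0.00074584,
       -0.00092424])}
blue [[250, 170, 16, 8, 88]]
white [[335, 100, 45, 17, 381], [325, 136, 32, 31, 699], [253, 169, 20, 15, 120], [216, 175, 13, 11, 89]]
orange [[290, 160, 17, 29, 178], [242, 197, 10, 8, 62]]
bottom 0.14399686098988354 [[263.0, 215.0], [274.0, 201.0], [229.0, 206.0], [241.0, 192.0]]
top 0.14399686098988354 [[262.0, 183.0], [273.0, 169.0], [227.0, 174.0], [239.0, 161.0]]
```

```bash
python3 - <<'E'
import pickle
n=pickle.load(open("w7.pkl","rb"))["img"]
for c in(235,246,255,268): print(c,[(r,n[r,c].tolist()) for r in range(166,228,4)])
E
```

```text
235 [(166, [28, 24, 23]), (170, [15, 12, 13]), (174, [15, 13, 14]), (178, [41, 41, 40]), (182, [126, 130, 129]), (186, [126, 129, 128]), (190, [126, 130, 128]), (194, [125, 129, 127]), (198, [126, 129, 127]), (202, [126, 129, 126]), (206, [113, 115, 114]), (210, [40, 38, 36]), (214, [41, 38, 34]), (218, [40, 36, 33]), (222, [40, 36, 33]), (226, [40, 37, 34])]
246 [(166, [28, 27, 24]), (170, [16, 13, 14]), (174, [19, 16, 16]), (178, [16, 14, 13]), (182, [15, 13, 14]), (186, [15, 14, 11]), (190, [13, 13, 12]), (194, [14, 11, 12]), (198, [18, 59, 119]), (202, [17, 69, 138]), (206, [93, 106, 116]), (210, [36, 33, 30]), (214, [35, 33, 30]), (218, [71, 69, 65]), (222, [79, 77, 74]), (226, [78, 77, 73])]
255 [(166, [40, 73, 89]), (170, [55, 38, 28]), (174, [107, 63, 29]), (178, [131, 133, 131]), (182, [142, 147, 144]), (186, [125, 129, 127]), (190, [126, 130, 128]), (194, [125, 129, 127]), (198, [126, 130, 127]), (202, [124, 128, 126]), (206, [124, 128, 126]), (210, [123, 127, 124]), (214, [38, 36, 33]), (218, [58, 55, 52]), (222, [79, 77, 73]), (226, [78, 77, 73])]
268 [(166, [99, 144, 183]), (170, [202, 208, 204]), (174, [200, 206, 202]), (178, [132, 135, 133]), (182, [129, 133, 130]), (186, [129, 132, 130]), (190, [129, 132, 130]), (194, [129, 132, 131]), (198, [127, 130, 128]), (202, [127, 131, 129]), (206, [111, 115, 113]), (210, [38, 37, 33]), (214, [39, 36, 33]), (218, [39, 36, 34]), (222, [64, 63, 59]), (226, [77, 76, 71])]
```

The cassette's sides end at rows 207–212, matching the prediction for its underside about 44 mm above the deck. It is upright and still, so I'll hand in.

```bash
python3 -c "
from plant import env
print(env.job_done())"
```

```text
the job is handed in; nothing more can be done
None
```

The job is handed in: the door stands past upright (about 1.9 rad), and the gripper holds the cassette upright and still by its squeezed catches, with its underside about 44 mm above the deck. It took about 15 s of the 51 s allowed, and I moved nothing else; the hand-in returned no verdict.

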